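Drop the sixth tablet and run the count into the corner

TASK

Five tablets lie scattered in the three-cornered counting tray and the sixth is still in the dispenser: pull the dispenser's sprung slide out to its stop once so that one tablet drops into the tray, and let the slide spring back home. Then take the tray by its grip, draw it clear of the dispenser and raise the grip side until all six tablets have slid down into the corner opposite the grip, lying flat and closed up in three rows (1, 2, 3) for counting. Finish still holding the tray tilted like that by its grip, tablets at rest, nothing spilled, the second tablet in the dispenser not let out and the jar and the bottle beside it left alone.

Things in the scene. Friction and masses are not known exactly. Their poses are not given: they have to be found in the camera images.
- dispenser: fixed white dispenser, 80 x 52 mm, on a grey foot, with an upright clear tube 34 mm across, top at z 95 mm. Origin on the worktop under the tube's axis; its own -x points out of its front, the way the slide pulls. Its front lip ends at x = -16 mm, its underside 19 mm above the worktop, over the tray's rim; the foot begins at x = -6 mm. Three tablets are stacked under and in the tube
- slide (a joint): how far the flat steel slide is pulled out of the front: 0 home, 0.040 m its stop. A spring pulls it home with 3 N (home) to 5.4 N (stop), plus damping of 12 N per m/s. Its pocket carries the lowest tablet out; it drops into the tray by about 0.034 m. Let go, the slide springs home in under 1 s and the next tablet falls into the pocket: a second pull would drop a second tablet
- tab (a point): point in the slide's upright grey pull tab, 20 mm wide (dispenser y), 8 mm thick (dispenser x), top 12 mm above this point and 62 mm above the worktop. Grip it from above across the 20 mm (or the 8 mm), fingertips 28 mm or more above the worktop, clear of the tray's rim. At home it stands 29 mm in front of the tube's axis; it travels with the slide
- count_tray: loose steel counting tray, an equilateral triangle of 175 mm inner side, floor and walls 3 mm thick, rim 17 mm high, 0.2 to 0.35 kg. Origin under its centre, +x towards its grip, the counting corner at -x. One plain side lies under the dispenser's lip and slide: draw it off flat first, some 45 mm along the dispenser's -x and 20 mm to the right
- grip (a point): where to hold the tray: 91.5 mm from its origin along its +x and 21 mm above its underside, in a grey bar 52 mm long (tray x), 16 mm wide (tray y), from 12 to 30 mm above the worktop. The point is 2 mm beyond the bar's middle, 38 mm out from the tray's side. Grip it from above across the 16 mm
- corner (a point): the counting corner: inner vertex on the tray's floor, 101 mm from the tray's origin along its -x, 3 mm above its underside. The outer tip (107 mm from the origin) can stay on the worktop while the grip is raised. A tablet that parks against a side wall behind another, 98 mm out, comes down when the tilted tray is rolled about 20 degrees, that wall upwards, and back
- tablet_1: white round tablet, 25 mm across, 7 mm thick, slippery (friction about 0.15), starting flat on the tray's floor; origin at the centre of its underside
- tablet_2: white round tablet, 25 mm across, 7 mm thick, slippery (friction about 0.15), starting flat on the tray's floor; origin at the centre of its underside
- tablet_3: white round tablet, 25 mm across, 7 mm thick, slippery (friction about 0.15), starting flat on the tray's floor; origin at the centre of its underside
- tablet_4: white round tablet, 25 mm across, 7 mm thick, slippery (friction about 0.15), starting flat on the tray's floor; origin at the centre of its underside
- tablet_5: white round tablet, 25 mm across, 7 mm thick, slippery (friction about 0.15), starting flat on the tray's floor; origin at the centre of its underside
- tablet_6: the sixth tablet, alike, starting in the slide's pocket under the tube, its origin 23 mm above the worktop. Six closed up in rows of 1, 2 and 3 have their centres 25, 48 and 68 to 73 mm from the corner's vertex. They start to slide at 8 to 12 degrees and run together by 25 to 30.
- tablet_7: the next tablet in the magazine, resting on the sixth; it must stay in the dispenser
- pill_jar: white screw jar, 34 mm across, 46 mm high, beside the dispenser on its right; leave it; origin at the centre of its underside
- saline_bottle: small white bottle with a blue cap, 34 mm across, 79 mm high, beside the dispenser on its left; leave it; origin at the centre of its underside
There are look-alikes about, which are no part of the job. Leave any black or green look-alike of the tablet_5 alone.

How it is judged:
By the outcome, as a careful person would: the job done as asked, in the order asked, and still so for the second after the job is handed in, while the arm keeps its last pose, push and grip.
It also fails if it takes over 54 s, if anything falls off the work surface, if the arm or the gripper's body presses on something with over 40 N, if the wrist force passes 120 N, or if a joint passes its speed limit or range.

ROBOT

A 6-joint arm with a two-finger parallel gripper is mounted at the origin on a cart in front of the work surface, level with it; the furniture and walls round the work are solid. World frame = base frame: x ahead of the robot, y to its left, z up, the work surface at z = 0. Lengths are in m, angles in rad, forces in N, time in s.
With the tool pointing down it reaches from about 0.25 to 0.775 m from the base axis. Payload 4 kg.
Tool frame: the origin (TCP) lies between the finger pads, 19 mm behind the fingertips; this is the grasp point; z points along the fingers, x is the direction in which the jaws open and shut, and the axes are right-handed (so a half turn about z gives the same grasp; the last joint's range is limited). The gripper opens to 94 mm and grips with 3 to 60 N. Pads are 16 mm wide; open, the fingers measure 119 mm over their backs; the gripper's body (75 mm by 177 mm) begins 78 mm behind the grasp point.
Start: joints at [1.071, 0.087, 1.371, -0, 1.684, -0.103], TCP at [0.213, 0.507, 0.224] pointing down, gripper open.
Joint ranges: [-3.1, 3.1], [-0.76, 2.03], [0.27, 2.55], [-1.08, 4.22], [0.17, 2.65], [-2.57, 2.57]. Speed limits (rad/s): [2.79, 2.79, 3.14, 3.14, 3.14, 3.14].

INTERFACE

Orientations are given as [roll, pitch, yaw] about the fixed x, y, z axes, in that order (R = Rz(yaw) Ry(pitch) Rx(roll)).
In Python, from station import state, eyes, job gives the robot as it stands. The module is installed in compiled form; this text tells all that it offers.
- The arm moves only by the shell command python3 -m pendant 'ROWS' [FORCE]. ROWS is JSON, a list of rows, each an object of numbers: "x", "y", "z": the shift along the tool's x, y, z in m; "rx", "ry", "rz": the turn, a rotation vector about the tool's x, y, z in rad; "jaw": the finger opening in m, from 0 to 0.094. A call has 1 to 20 rows; each row is the pose to reach, as a shift and turn from the pose commanded when the call began, along the tool's axes at that moment; what a row does not reach only later rows make up. A row lasts 1/10 s, in which the tool goes at most 50 mm and 8.59 degrees, less where a joint would pass 70% of its speed; a pose out of reach is approached as far as the arm can. A call with a gripper value outside its range is refused whole. The fingers move at their own pace and stop on an object; FORCE is the grip in N (left out, the last holds). Time passes only in rows, so rows that repeat a pose let the fingers close. It gives the time, the measured TCP pose, the force and the opening at its end, in the units of the state.
- state(): the state, without advancing time (a new reading comes with each control period).
- eyes.capture(name): name is "side" or "top" or "wrist"; returns (picture, depth): 420x560x3 uint8, red, green, blue; 420x560 float32, m along the optical axis (not along the pixel's ray), 0 where there is no reading.
- eyes.camera_info(name): a dict with "fx", "fy", "cx", "cy" (pixels), "R" (3x3) and "t" (3): a world point X has camera coordinates R X + t. Camera axes: x right, y down, z forward; pixel columns grow to the right and rows downward; lengths in m; the calibration is good to about 2 mm. A picture is of the moment at which its call begins: read the wrist's pose just before it. camera_info takes no time and is no camera call; for the wrist camera it gives the pose at the moment of the call.
- job.hand_in(): hands the job in, once; it reports no verdict.
The state is a dict: "clock": time; "joint_positions": joint angles; "dq": joint speeds; "tau": joint torques, N m; "tool_pos": TCP position; "tool_rot": TCP orientation; "wrist_force": force on the tool from outside, world axes, zero at the start; "torque": the same for the moment, N m; "finger_gap": opening from 0.0 (shut) to 1.0 (fully open).
Only numpy, scipy, OpenCV 4.12 (cv2) and the standard library are available. Lean on these libraries where they do the work, as an engineer would, in place of code of your own. Each camera call takes 0.05 s, during which the arm holds its last target. There are 200 camera calls.

## Working session

There is one attempt and no reset: what is moved stays moved. The work goes in short steps, Python scripts to look and compute and a shell command to move; the robot and the scene stay as the last step left them, time stands still between calls to the robot, and variables do not carry over. Pictures are saved under pics/ and viewed, about 8 in all and at most 12, crops included, and the job is handed in when it is done.

```bash
mkdir -p pics
cat > h.py <<'E'
import numpy as np, cv2
from station import state, eyes, job
from scipy.spatial.transform import Rotation as Ro
def snap(n,f):
    ci=eyes.camera_info(n); p,d=eyes.capture(n); cv2.imwrite('pics/'+f+'.png',p[:,:,::-1]); np.savez('pics/'+f+'.npz',p=p,d=d,**{k:np.array(v) for k,v in ci.items()}); return p,d,ci
def load(f): return np.load('pics/'+f+'.npz')
def px(c,u,v,z):  # pixel -> world on plane z
    R=c['R'];t=c['t']; r=R.T@np.array([(u-c['cx'])/c['fx'],(v-c['cy'])/c['fy'],1]); o=-R.T@t
    return o+r*(z-o[2])/r[2]
def cloud(c):
    d=c['d'];v,u=np.mgrid[:420,:560]; P=np.stack([(u-c['cx'])/c['fx']*d,(v-c['cy'])/c['fy']*d,d],-1)
    return (P-c['t'])@c['R']
def proj(c,X):
    q=c['R']@np.array(X)+c['t']; return c['fx']*q[0]/q[2]+c['cx'],c['fy']*q[1]/q[2]+c['cy']
E
python3 - <<'E'
from h import *
a=snap('top','t0');b=snap('side','s0')
cv2.imwrite('pics/ts0.png',cv2.resize(np.vstack([a[0],b[0]])[:,:,::-1],None,fx=.714,fy=.714))
for c in(a[2],b[2]): print(c)
print(state())
E
```

```text
{'fx': 507.47335366435675, 'fy': 507.47335366435675, 'cx': 271.27736036506707, 'cy': 207.61034912411756, 'R': array([[ 0.01263408, -0.99974761,  0.01857661],
       [-0.9870838 , -0.01543701, -0.15945928],
       [ 0.15970581, -0.01632204, -0.98702971]]), 't': array([-0.0901583 ,  0.57714916,  0.81606684])}
{'fx': 483.75497484264616, 'fy': 483.75497484264616, 'cx': 277.67462451257234, 'cy': 212.64213338939177, 'R': array([[-0.92919332, -0.36945275, -0.01021977],
       [-0.21079057,  0.55245739, -0.80644787],
       [ 0.30359037, -0.74719174, -0.59121687]]), 't': array([0.49468168, 0.22865771, 0.6490727 ])}
{'clock': 0.1, 'joint_positions': array([ 1.07091913e+00,  8.78753515e-02,  1.37205104e+00,  1.24650643e-05,
        1.68356858e+00, -1.03107758e-01]), 'dq': array([-8.60872861e-05, -2.41945511e-03, -4.85266827e-03, -8.86225846e-04,
       -1.35520358e-03,  7.58109346e-04]), 'tau': array([ 1.67704933e-03, -3.41252410e+01, -3.03301799e+01,  7.20139313e-02,
        3.04991647e-02, -8.59193028e-05]), 'tool_pos': array([0.21233956, 0.5068915 , 0.22325073]), 'tool_rot': array([-3.14138453e+00,  1.89093613e-03,  1.17402847e+00]), 'wrist_force': array([ 1.02706392, -0.06037551,  0.57977705]), 'torque': array([ 0.01446088,  0.04755547, -0.04188242]), 'finger_gap': 0.9969997077268705}
```

View pics/t0.png

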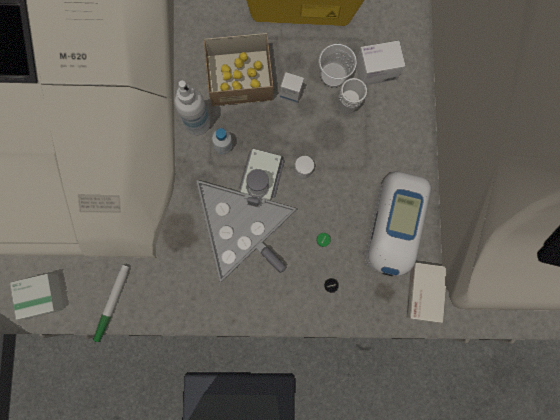

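View pics/s0.png

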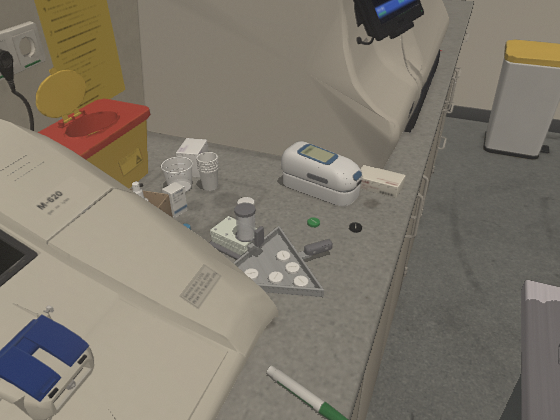

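The top view shows the tray with outer corners near (200,182), (295,210) and (221,279), and the grip bar at (272,257). The counting corner is upper left, at (200,182). The dispenser is at (262,170) with its tab at about (254,200). The jar is at (304,165) and the bottle at (222,140). I'll measure these from the depth image next.

Run:
```python
from h import *
c=load('t0');P=cloud(c);p=c['p']
roi=np.zeros((420,560),bool);roi[120:300,180:320]=1
z=P[...,2]
# grip bar
b=roi&(z>.022)&(z<.036); m=np.zeros_like(b);m[238:275,258:292]=1;g=P[b&m]
print('grip',len(g),g.mean(0)); r=cv2.minAreaRect((g[:,:2]*1000).astype(np.float32));print(r)
for n,(u,v),zz in [('cc',(198,181),.017),('c2',(297,209),.017),('c3',(221,280),.017),('machine edge',(172,150),.1),('machine low',(155,250),.1)]: print(n,px(c,u,v,zz))
# edge region heights
for v in(60,100,140,200,240): print(v,[(u,P[v,u].round(3).tolist()) for u in(120,150,165,172)])
for n,(u0,u1,v0,v1),(z0,z1) in [('tube',(245,275,165,195),(.085,.105)),('disp',(235,290,145,215),(.025,.045)),('tab',(240,270,190,215),(.052,.07)),('jar',(290,320,150,180),(.04,.055)),('bot',(208,238,122,158),(.06,.09)),('pump',(170,215,75,135),(.05,.2)),('box',(200,275,30,110),(.02,.1))]:
  q=P[v0:v1,u0:u1].reshape(-1,3);q=q[(q[:,2]>z0)&(q[:,2]<z1)];print(n,len(q),q.mean(0).round(4) if len(q) else '',q.min(0).round(3),q.max(0).round(3)); 
  if len(q)>5: print(cv2.minAreaRect((q[:,:2]*1000).astype(np.float32)))
cv2.imwrite('pics/t0z.png',cv2.resize(p[120:300,180:320,::-1],None,fx=3.3,fy=3.3,interpolation=cv2.INTER_CUBIC))
```

```text
grip 280 [ 0.49237993 -0.08610888  0.03060141]
((496.5469665527344, -82.33374786376953), (62.10881805419922, 17.11419105529785), 45.48883819580078)
cc [0.62896075 0.0479217  0.017     ]
c2 [ 0.58147373 -0.12785527  0.017     ]
c3 [0.45589432 0.00231612 0.017     ]
machine edge [0.66178983 0.08083767 0.1       ]
machine low [0.49965752 0.10031595 0.1       ]
60 [(120, [0.748, 0.131, 0.242]), (150, [0.76, 0.096, 0.219]), (165, [0.765, 0.077, 0.208]), (172, [0.778, 0.072, 0.181])]
100 [(120, [0.702, 0.136, 0.214]), (150, [0.709, 0.098, 0.196]), (165, [0.715, 0.079, 0.183]), (172, [0.721, 0.072, 0.167])]
140 [(120, [0.651, 0.14, 0.189]), (150, [0.657, 0.101, 0.171]), (165, [0.662, 0.082, 0.156]), (172, [0.665, 0.073, 0.147])]
200 [(120, [0.57, 0.146, 0.148]), (150, [0.574, 0.106, 0.129]), (165, [0.577, 0.086, 0.113]), (172, [0.597, 0.095, -0.0])]
240 [(120, [0.513, 0.152, 0.114]), (150, [0.516, 0.11, 0.096]), (165, [0.525, 0.104, 0.002]), (172, [0.525, 0.092, 0.004])]
tube 392 [ 0.6162 -0.0576  0.0957] [ 0.599 -0.075  0.09 ] [ 0.634 -0.04   0.1  ]
((616.6175537109375, -57.67737579345703)
[... 427 characters left out ...]
 0.654  -0.1377  0.0477] [ 0.638 -0.153  0.041] [ 0.671 -0.122  0.053]
((654.6904296875, -138.21592712402344), (31.869792938232422, 32.903255462646484), 42.88638687133789)
bot 125 [0.6967 0.0049 0.0755] [ 0.689 -0.004  0.06 ] [0.708 0.016 0.084]
((698.1146240234375, 5.107261657714844), (16.229955673217773, 19.85395050048828), 47.4374885559082)
pump 1443 [0.728  0.0537 0.127 ] [0.671 0.018 0.05 ] [0.813 0.077 0.191]
((742.150634765625, 47.99440002441406), (140.81153869628906, 58.34133529663086), 0.6561998128890991)
box 2390 [ 0.8318 -0.0197  0.0426] [ 0.733 -0.081  0.02 ] [0.887 0.04  0.099]
((809.8263549804688, -19.465255737304688), (142.0151824951172, 118.73582458496094), 6.369576454162598)
```

View pics/t0z.png

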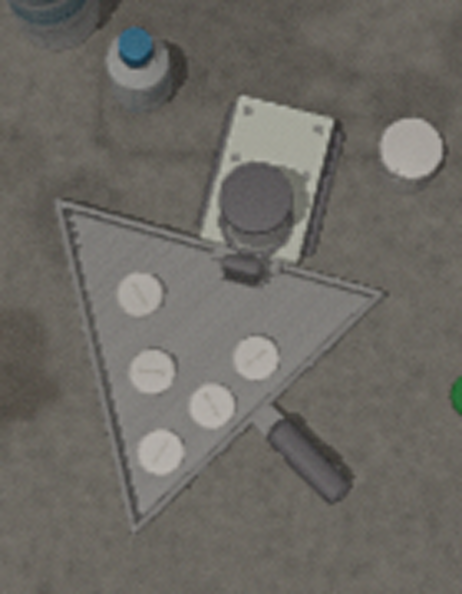

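The zoom shows five tablets in the tray and the tab just in front of the tube. It also shows the tray's top edge square to the dispenser, so the dispenser yaw is about -15° and the tray's +x points to about -135°. I'll move to a hover pose and look with the wrist camera.

```bash
cat >> h.py <<'E'
def rows(wps):
    "wps: list of (xyz, R) world targets -> prints tool-frame rows from current measured pose"
    s=state();R0=Ro.from_euler('xyz',s['tool_rot']);p0=s['tool_pos']
    for x,R in wps:
        d=R0.inv().apply(np.array(x)-p0); w=(R0.inv()*R).as_rotvec(); print(d.round(4),w.round(3))
def down(yaw): return Ro.from_euler('xyz',[np.pi,0,yaw])
E
python3 - <<'E'
from h import *
rows([((.36,.15,.26),down(1.309)),((.47,-.08,.26),down(1.309))])
E
```

```text
[-0.2722  0.2741 -0.0363] [-0.     0.002 -0.135]
[-0.4418  0.4644 -0.036 ] [-0.     0.002 -0.135]
```

```bash
python3 -m pendant '[{"x":-0.09,"y":0.09,"z":-0.036,"rz":-0.05,"jaw":0.094},{"x":-0.18,"y":0.18,"z":-0.036,"rz":-0.1},{"x":-0.272,"y":0.274,"z":-0.036,"rz":-0.135},{"x":-0.272,"y":0.274,"z":-0.036,"rz":-0.135},{"x":-0.272,"y":0.274,"z":-0.036,"rz":-0.135},{"x":-0.272,"y":0.274,"z":-0.036,"rz":-0.135},{"x":-0.272,"y":0.274,"z":-0.036,"rz":-0.135},{"x":-0.272,"y":0.274,"z":-0.036,"rz":-0.135},{"x":-0.442,"y":0.464,"z":-0.036,"rz":-0.135},{"x":-0.442,"y":0.464,"z":-0.036,"rz":-0.135},{"x":-0.442,"y":0.464,"z":-0.036,"rz":-0.135},{"x":-0.442,"y":0.464,"z":-0.036,"rz":-0.135},{"x":-0.442,"y":0.464,"z":-0.036,"rz":-0.135},{"x":-0.442,"y":0.464,"z":-0.036,"rz":-0.135},{"x":-0.442,"y":0.464,"z":-0.036,"rz":-0.135},{"x":-0.442,"y":0.464,"z":-0.036,"rz":-0.135}]' 20
python3 - <<'E'
from h import *
snap('wrist','w0')
E
```

```text
validation failed for argument at $[0]...
```

View pics/w0.png

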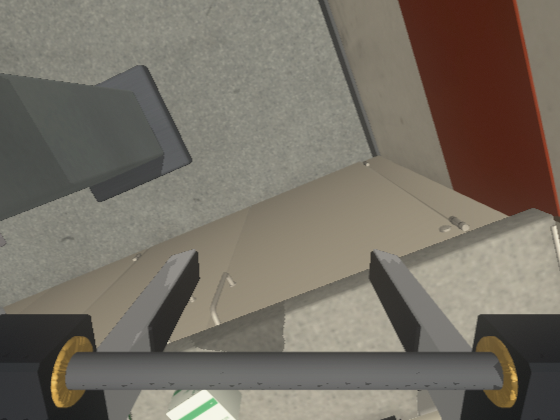

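The call was refused, so the picture only shows the start pose. It has the floor, the bench edge and the fingers, nothing useful. I'll try a slightly different row format.

```bash
python3 -m pendant '[{"x":-0.05,"y":0.05,"z":-0.036,"rx":0,"ry":0,"rz":-0.05,"jaw":0.093}]' 20;  python3 -m pendant '[{"x":-0.05,"y":0.05,"z":0,"rx":0,"ry":0,"rz":-0.05}]' 20
```

```text
clock: 0.25
tool_pos: [0.2274, 0.4665, 0.2417]
tool_rot: [-3.138, 0.009, 1.23]
wrist_force: [1.4, -0.1, 0.3]
finger_gap: 0.992validation failed for argument at $[0]...
```

All seven keys are needed in every row.

Run:
```python
from h import *
rows([((.36,.15,.26),down(1.309)),((.47,-.08,.26),down(1.309))])
```

```text
[-0.2542  0.2307 -0.0168] [-0.004  0.009 -0.079]
[-0.4342  0.4112 -0.0159] [-0.004  0.009 -0.079]
```

```bash
python3 -m pendant '[{"x":-0.04,"y":0.03,"z":-0.015,"rx":0,"ry":0,"rz":-0.08,"jaw":0.06},{"x":-0.08,"y":0.06,"z":-0.015,"rx":0,"ry":0,"rz":-0.08,"jaw":0.06},{"x":-0.12,"y":0.1,"z":-0.015,"rx":0,"ry":0,"rz":-0.08,"jaw":0.06},{"x":-0.155,"y":0.135,"z":-0.015,"rx":0,"ry":0,"rz":-0.08,"jaw":0.06},{"x":-0.19,"y":0.17,"z":-0.015,"rx":0,"ry":0,"rz":-0.08,"jaw":0.06},{"x":-0.225,"y":0.2,"z":-0.015,"rx":0,"ry":0,"rz":-0.08,"jaw":0.06},{"x":-0.25,"y":0.23,"z":-0.015,"rx":0,"ry":0,"rz":-0.08,"jaw":0.06},{"x":-0.28,"y":0.26,"z":-0.015,"rx":0,"ry":0,"rz":-0.08,"jaw":0.06},{"x":-0.31,"y":0.29,"z":-0.015,"rx":0,"ry":0,"rz":-0.08,"jaw":0.06},{"x":-0.34,"y":0.32,"z":-0.015,"rx":0,"ry":0,"rz":-0.08,"jaw":0.06},{"x":-0.37,"y":0.35,"z":-0.015,"rx":0,"ry":0,"rz":-0.08,"jaw":0.06},{"x":-0.4,"y":0.38,"z":-0.015,"rx":0,"ry":0,"rz":-0.08,"jaw":0.06},{"x":-0.43,"y":0.41,"z":-0.015,"rx":0,"ry":0,"rz":-0.08,"jaw":0.06},{"x":-0.43,"y":0.41,"z":-0.015,"rx":0,"ry":0,"rz":-0.08,"jaw":0.06},{"x":-0.43,"y":0.41,"z":-0.015,"rx":0,"ry":0,"rz":-0.08,"jaw":0.06},{"x":-0.43,"y":0.41,"z":-0.015,"rx":0,"ry":0,"rz":-0.08,"jaw":0.06},{"x":-0.43,"y":0.41,"z":-0.015,"rx":0,"ry":0,"rz":-0.08,"jaw":0.06},{"x":-0.43,"y":0.41,"z":-0.015,"rx":0,"ry":0,"rz":-0.08,"jaw":0.06}]' 20
python3 - <<'E'
from h import *
snap('wrist','w1')
E
```

```text
clock: 2.05
tool_pos: [0.4686, -0.0766, 0.2623]
tool_rot: [3.141, -0.0, 1.306]
wrist_force: [-0.5, 0.6, 0.7]
finger_gap: 0.64
```

View pics/w1.png

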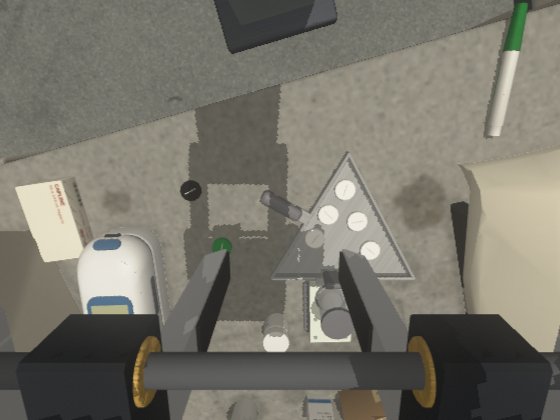

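The wrist view, with yaw at 1.306, shows the tray's dispenser-side edge exactly horizontal, from (273,277) to (413,277). The dispenser is therefore square to the tool. The tab is around (326,281) and the grip bar runs from (265,199) to (300,213).

Run:
```python
from h import *
c=load('w1');P=cloud(c);z=P[...,2]
for n,u,v,zz in [('c3',347,152,.017),('c2',271,278,.017),('cc',414,278,.017),('gripA',264,198,.025),('gripB',298,214,.025)]: print(n,px(c,u,v,zz))
def reg(n,u0,u1,v0,v1,z0,z1):
  q=P[v0:v1,u0:u1].reshape(-1,3);q=q[(q[:,2]>z0)&(q[:,2]<z1)];print(n,len(q),q.mean(0).round(4),cv2.minAreaRect((q[:,:2]*1000).astype(np.float32)))
reg('grip',255,305,185,220,.024,.036)
reg('tube',305,360,280,345,.088,.1)
reg('tab',312,342,268,295,.056,.068)
q=P[262:296,312:346:1]; 
np.set_printoptions(linewidth=250)
print((z[264:298:2,312:346:2]*1000).astype(int))
rows([((.5882-.0015,-.0501,.16),down(1.309)),((.5882-.0015,-.0501,.051),down(1.309))])
print(proj(c,(.5882,-.0501,.062)))
```

```text
c3 [0.45228373 0.00115896 0.017     ]
c2 [ 0.58050788 -0.12452622  0.017     ]
cc [0.62771106 0.04865591 0.017     ]
gripA [ 0.47724835 -0.10334551  0.025     ]
gripB [ 0.50608375 -0.07044766  0.025     ]
grip 522 [ 0.4908 -0.0878  0.0271] ((491.6021728515625, -87.70337677001953), (50.79661560058594, 15.472368240356445), 44.95521545410156)
tube 791 [ 0.6151 -0.0592  0.0916] ((616.7425537109375, -60.06930160522461), (37.501834869384766, 33.105194091796875), 3.7565743923187256)
tab 106 [ 0.5874 -0.0529  0.0594] ((589.5703735351562, -52.30530548095703), (16.735734939575195, 15.744132995605469), 21.205890655517578)
[[  1   0   1   1   1   0   0   1   2   0   1   0   0   1 247 254 257]
 [  0   0   0   0   0   1   1   1   0   0   1   1   1 241 248 255 259]
 [  1   1   1   1   0   0   1   0   0   0   3   1   0 241 248 255 259]
 [  0   0   0   1   0  25  25  26  26  26  25  27  26 243 248 255 259]
 [  0   0   0   2   1  27  31  30  31  30  30  32  30 243 248 255 260]
 [  5   5   6   5   4  31  36  37  37  37  36  38  36 241 249 254 259]
 [ 11  12  22  24  24  31  41  41  41  41  42  41  43 2
[... 182 characters left out ...]
7  52  56  55  57  57  56  57  57 249 255 262]
 [ 29  27  27  26  28  29 420  59  60  59  58  59  59  59 250 255 260]
 [ 33  32  33  34  33  34  36  59  60  60  59  60  59  59 251 256 420]
 [ 32  33  32  33  35  34  36  61  59  58  59  59  59  59  58 257 262]
 [ 33  32  33  35  35  38  40  45  43  46  45  45  43  42  38 257 262]
 [ 32  33  35  35  38  40  46  47  48  49  51  49  48  47  44 258 262]
 [ 33  32  34  35  42  45  48  52  53  54  56  55  54  52  50  46 263]
 [ 33  32  34  39  45  50  52  55  56  58  59  61  59  58  56  51 263]]
[0.0566 0.1068 0.1024] [ 0.001 -0.    -0.003]
[0.0566 0.1068 0.2114] [ 0.001 -0.    -0.003]
(np.float64(335.22451162070865), np.float64(286.3657461307346))
```

Run:
```python
from h import *
c=load('w1')
L=px(c,325.3,285.7,.061); d=np.array([np.cos(1.309),np.sin(1.309),0]); print(L,L+.01*d)
c=load('t0');P=cloud(c);print((P[196:208,240:266,2]*1000).astype(int)); print(proj(c,L+.01*d))
```

```text
[ 0.58500372 -0.06067838  0.061     ] [ 0.58759188 -0.05101911  0.061     ]
[[  5   6   3   3   3 899  31  29  33  31  31  30  38  38  37  37  41  40
   38  38  42  38  40  38  35  36]
 [  5   6   7   4   4  30  31  32  64  62  64  61  31  32  32  38  40  40
   40  38  36  34  35  37  36  37]
 [  5   3   3   6  25  28  31  30  63  66  67  63  62  62  64  61  32  33
   30  33  28  32  29  32  29  31]
 [  2   5   8   5   3   4   4  63  66  64  64  64  63  62  64  65  62  62
   63  31  30  32  33  30  29  28]
 [  5   7   5   3   5   4   3  62  64  64  65  64  62  64  63  65  64  64
   61  31  31  30  35  32  31  16]
 [  3   4   5   5   9   4   3   3  62  61  64  62  65  65  62  63  66  67
   64  33  33  29  32  31  31  17]
 [  3   3   6   4   4   7   4  29  48  54  54  55  61  60  62  61  64  63
   61  30  29  31  31  31  35   5]
 [  2   3   6   3   9   4   5  33  39  44  47  48  50  52  57  60  61  62
   60  31   4   2   5   5  25   6]
 [  5   2   1   5   3   5   4  28  31  32  35  33  36  42  45  48  49  53
   47  31   5   7   7   5   4   3]
 [  5   5   3   5   5   4   4   4   5   3   5  27  31  35  36  38  42  42
   39  31   4   4   6   4   3   7]
 [  3   4   3   3   3   6   3   3   8   4   7   4   1   5   5  26  32  32
   31  23   5   3   6   4   2   7]
 [  6   5   6   6   8   6   5   3   2   1   1   1   4   5   3   2   4   4
    5   3   6   6   5   5   4   5]]
(np.float64(253.02261691530634), np.float64(200.57419142082048))
```

```bash
python3 -m pendant '[{"x":0.02,"y":0.035,"z":0.03,"rx":0,"ry":0,"rz":-0.003,"jaw":0.06},{"x":0.04,"y":0.07,"z":0.06,"rx":0,"ry":0,"rz":-0.003,"jaw":0.06},{"x":0.056,"y":0.107,"z":0.09,"rx":0,"ry":0,"rz":-0.003,"jaw":0.06},{"x":0.056,"y":0.107,"z":0.12,"rx":0,"ry":0,"rz":-0.003,"jaw":0.05},{"x":0.056,"y":0.107,"z":0.12,"rx":0,"ry":0,"rz":-0.003,"jaw":0.05},{"x":0.056,"y":0.107,"z":0.12,"rx":0,"ry":0,"rz":-0.003,"jaw":0.05},{"x":0.056,"y":0.107,"z":0.12,"rx":0,"ry":0,"rz":-0.003,"jaw":0.05}]' 25
python3 - <<'E'
from h import *
rows([((.587,-.0506,.051),down(1.309))]); c=snap('wrist','w2')
E
```

```text
clock: 2.8
tool_pos: [0.5877, -0.052, 0.145]
tool_rot: [3.137, -0.0, 1.307]
wrist_force: [0.2, 0.4, 0.5]
finger_gap: 0.536
[ 0.0011 -0.0014  0.094 ] [ 0.005 -0.    -0.002]
```

View pics/w2.png

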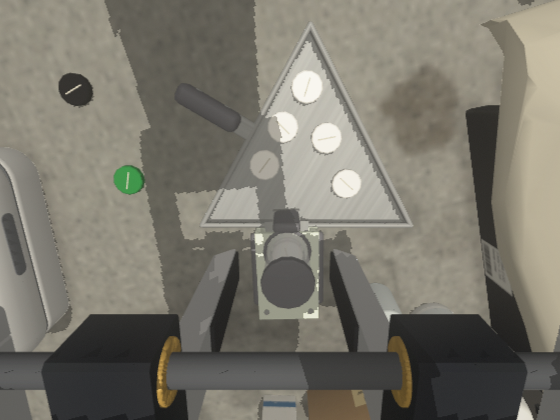

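The tab at (287,217) lies centred between the fingers. I'll descend and close on it.

```bash
python3 -m pendant '[{"x":0.001,"y":-0.0015,"z":0.03,"rx":0,"ry":0,"rz":0,"jaw":0.05},{"x":0.001,"y":-0.0015,"z":0.06,"rx":0,"ry":0,"rz":0,"jaw":0.05},{"x":0.001,"y":-0.0015,"z":0.08,"rx":0,"ry":0,"rz":0,"jaw":0.05},{"x":0.001,"y":-0.0015,"z":0.09,"rx":0,"ry":0,"rz":0,"jaw":0.05},{"x":0.001,"y":-0.0015,"z":0.094,"rx":0,"ry":0,"rz":0,"jaw":0.05},{"x":0.001,"y":-0.0015,"z":0.094,"rx":0,"ry":0,"rz":0,"jaw":0.05},{"x":0.001,"y":-0.0015,"z":0.094,"rx":0,"ry":0,"rz":0,"jaw":0.035},{"x":0.001,"y":-0.0015,"z":0.094,"rx":0,"ry":0,"rz":0,"jaw":0.025},{"x":0.001,"y":-0.0015,"z":0.094,"rx":0,"ry":0,"rz":0,"jaw":0.01},{"x":0.001,"y":-0.0015,"z":0.094,"rx":0,"ry":0,"rz":0,"jaw":0.01},{"x":0.001,"y":-0.0015,"z":0.094,"rx":0,"ry":0,"rz":0,"jaw":0.01},{"x":0.001,"y":-0.0015,"z":0.094,"rx":0,"ry":0,"rz":0,"jaw":0.01}]' 25
python3 - <<'E'
from h import *
print(state()['wrist_force'],state()['finger_gap']*94)
E
```

```text
clock: 4.05
tool_pos: [0.5862, -0.0499, 0.0486]
tool_rot: [3.141, -0.001, 1.307]
wrist_force: [-0.4, 2.8, 2.0]
finger_gap: 0.21
[-0.39816657  2.76254731  1.99425415] 19.694984089009743
```

```bash
python3 -m pendant '[{"x":0,"y":-0.006,"z":-0.001,"rx":0,"ry":0,"rz":0,"jaw":0.01},{"x":0,"y":-0.012,"z":-0.001,"rx":0,"ry":0,"rz":0,"jaw":0.01},{"x":0,"y":-0.018,"z":-0.001,"rx":0,"ry":0,"rz":0,"jaw":0.01},{"x":0,"y":-0.024,"z":-0.001,"rx":0,"ry":0,"rz":0,"jaw":0.01},{"x":0,"y":-0.03,"z":-0.001,"rx":0,"ry":0,"rz":0,"jaw":0.01},{"x":0,"y":-0.034,"z":-0.001,"rx":0,"ry":0,"rz":0,"jaw":0.01},{"x":0,"y":-0.037,"z":-0.001,"rx":0,"ry":0,"rz":0,"jaw":0.01},{"x":0,"y":-0.039,"z":-0.001,"rx":0,"ry":0,"rz":0,"jaw":0.01},{"x":0,"y":-0.04,"z":-0.001,"rx":0,"ry":0,"rz":0,"jaw":0.01},{"x":0,"y":-0.0405,"z":-0.001,"rx":0,"ry":0,"rz":0,"jaw":0.01},{"x":0,"y":-0.0405,"z":-0.001,"rx":0,"ry":0,"rz":0,"jaw":0.01},{"x":0,"y":-0.0405,"z":-0.001,"rx":0,"ry":0,"rz":0,"jaw":0.01},{"x":0,"y":-0.0405,"z":-0.001,"rx":0,"ry":0,"rz":0,"jaw":0.01}]' 25
python3 - <<'E'
from h import *
s=state();R=Ro.from_euler('xyz',s['tool_rot']);print(R.inv().apply(s['tool_pos']-np.array([.5862,-.0499,.0486])),R.inv().apply(s['wrist_force']))
E
```

```text
clock: 5.35
tool_pos: [0.5473, -0.0404, 0.0486]
tool_rot: [3.139, 0.0, 1.307]
wrist_force: [5.2, 0.2, -3.8]
finger_gap: 0.214
[-9.79363821e-04 -4.00316147e-02 -8.65242214e-05] [1.5556347  4.98402172 3.79413334]
```

```bash
python3 -m pendant '[{"x":0,"y":-0.001,"z":0,"rx":0,"ry":0,"rz":0,"jaw":0.01},{"x":0,"y":-0.0015,"z":0,"rx":0,"ry":0,"rz":0,"jaw":0.01},{"x":0,"y":-0.0015,"z":0,"rx":0,"ry":0,"rz":0,"jaw":0.01},{"x":0,"y":-0.0015,"z":0,"rx":0,"ry":0,"rz":0,"jaw":0.01}]' 25
python3 - <<'E'
from h import *
s=state();R=Ro.from_euler('xyz',s['tool_rot']);print(R.inv().apply(s['tool_pos']-np.array([.5862,-.0499,.0486])),R.inv().apply(s['wrist_force']))
p,d,c=snap('wrist','w3'); cv2.imwrite('pics/w3z.png',cv2.resize(p[0:330,60:500,::-1],None,fx=1.6,fy=1.6))
E
```

```text
clock: 5.75
tool_pos: [0.547, -0.0403, 0.0486]
tool_rot: [3.136, 0.0, 1.307]
wrist_force: [8.4, 0.0, -5.9]
finger_gap: 0.208
[-0.00099141 -0.04032905 -0.00025405] [2.23766184 8.10962482 5.99461184]
```

View pics/w3z.png

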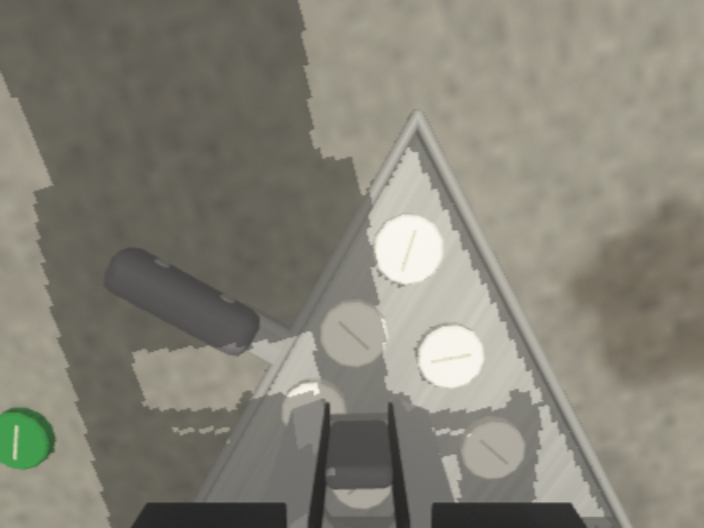

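The slide is at its stop: force rose to 8 N with no more travel. The sixth tablet is visible behind the tab at about (360,492). I'll release, then rise.

```bash
python3 -m pendant '[{"x":0,"y":0.001,"z":0,"rx":0,"ry":0,"rz":0,"jaw":0.06},{"x":0,"y":0.001,"z":0,"rx":0,"ry":0,"rz":0,"jaw":0.06},{"x":0,"y":0.001,"z":0,"rx":0,"ry":0,"rz":0,"jaw":0.06},{"x":0,"y":0.001,"z":0,"rx":0,"ry":0,"rz":0,"jaw":0.06},{"x":0,"y":0.001,"z":0,"rx":0,"ry":0,"rz":0,"jaw":0.06},{"x":0,"y":0.001,"z":0,"rx":0,"ry":0,"rz":0,"jaw":0.06},{"x":0,"y":0.001,"z":0,"rx":0,"ry":0,"rz":0,"jaw":0.06},{"x":0,"y":0.001,"z":0,"rx":0,"ry":0,"rz":0,"jaw":0.06},{"x":0,"y":0.001,"z":-0.03,"rx":0,"ry":0,"rz":0,"jaw":0.06},{"x":0,"y":0.001,"z":-0.06,"rx":0,"ry":0,"rz":0,"jaw":0.06},{"x":0,"y":0.001,"z":-0.09,"rx":0,"ry":0,"rz":0,"jaw":0.06},{"x":0,"y":0.001,"z":-0.11,"rx":0,"ry":0,"rz":0,"jaw":0.06},{"x":0,"y":0.001,"z":-0.11,"rx":0,"ry":0,"rz":0,"jaw":0.06},{"x":0,"y":0.001,"z":-0.11,"rx":0,"ry":0,"rz":0,"jaw":0.06}]' 25
python3 - <<'E'
from h import *
snap('wrist','w4')
E
```

```text
clock: 7.2
tool_pos: [0.546, -0.0398, 0.1586]
tool_rot: [3.141, -0.0, 1.307]
wrist_force: [-0.6, -0.0, -0.7]
finger_gap: 0.638
```

View pics/w4.png

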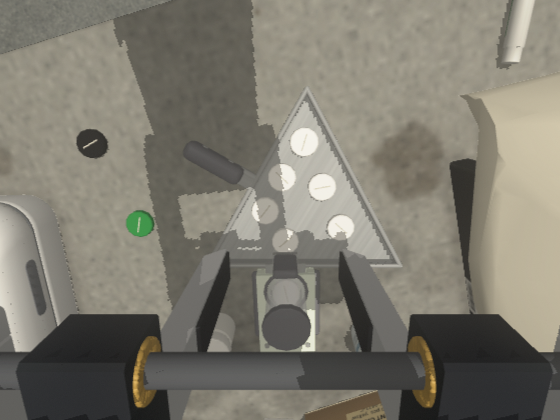

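The slide is back home, with the tab at (287,258), and all six tablets are in the tray. The sixth is at (285,241). Next I'll measure the grip bar.

Run:
```python
from h import *
c=load('w4');P=cloud(c)
q=P[135:190,178:248].reshape(-1,3);q=q[(q[:,2]>.022)&(q[:,2]<.036)];print(len(q),q.mean(0).round(4),cv2.minAreaRect((q[:,:2]*1000).astype(np.float32)))
for u,v in((308,87),(400,265)): print(px(c,u,v,.017))
print(state()['joint_positions'].round(3))
g=(.4905,-.0885)
rows([((*g,.16),down(-.785)),((*g,.024),down(-.785))])
```

```text
1169 [ 0.4913 -0.0868  0.0268] ((491.9540710449219, -87.67288970947266), (51.85919952392578, 17.203807830810547), 43.191524505615234)
[0.45495538 0.00412397 0.017     ]
[0.6273421  0.04832705 0.017     ]
[-0.176  0.104  1.485  0.     1.555 -1.483]
[-0.0614 -0.0403 -0.0024] [-1.000e-03  2.000e-03  2.092e+00]
[-0.0614 -0.04    0.1336] [-1.000e-03  2.000e-03  2.092e+00]
```

```bash
python3 -m pendant '[{"x":-0.02,"y":-0.02,"z":-0.02,"rx":0,"ry":0,"rz":0.14,"jaw":0.06},{"x":-0.04,"y":-0.03,"z":-0.03,"rx":0,"ry":0,"rz":0.28,"jaw":0.05},{"x":-0.061,"y":-0.04,"z":-0.03,"rx":0,"ry":0,"rz":0.42,"jaw":0.05},{"x":-0.061,"y":-0.04,"z":-0.03,"rx":0,"ry":0,"rz":0.56,"jaw":0.05},{"x":-0.061,"y":-0.04,"z":-0.03,"rx":0,"ry":0,"rz":0.7,"jaw":0.05},{"x":-0.061,"y":-0.04,"z":-0.03,"rx":0,"ry":0,"rz":0.84,"jaw":0.05},{"x":-0.061,"y":-0.04,"z":-0.03,"rx":0,"ry":0,"rz":0.98,"jaw":0.05},{"x":-0.061,"y":-0.04,"z":-0.03,"rx":0,"ry":0,"rz":1.12,"jaw":0.05},{"x":-0.061,"y":-0.04,"z":-0.03,"rx":0,"ry":0,"rz":1.26,"jaw":0.05},{"x":-0.061,"y":-0.04,"z":-0.03,"rx":0,"ry":0,"rz":1.4,"jaw":0.05},{"x":-0.061,"y":-0.04,"z":-0.03,"rx":0,"ry":0,"rz":1.54,"jaw":0.05},{"x":-0.061,"y":-0.04,"z":-0.03,"rx":0,"ry":0,"rz":1.68,"jaw":0.05},{"x":-0.061,"y":-0.04,"z":-0.02,"rx":0,"ry":0,"rz":1.82,"jaw":0.05},{"x":-0.061,"y":-0.04,"z":0,"rx":0,"ry":0,"rz":1.96,"jaw":0.05},{"x":-0.061,"y":-0.04,"z":0.03,"rx":0,"ry":0,"rz":2.092,"jaw":0.05},{"x":-0.061,"y":-0.04,"z":0.06,"rx":0,"ry":0,"rz":2.092,"jaw":0.05},{"x":-0.061,"y":-0.04,"z":0.07,"rx":0,"ry":0,"rz":2.092,"jaw":0.05},{"x":-0.061,"y":-0.04,"z":0.07,"rx":0,"ry":0,"rz":2.092,"jaw":0.05},{"x":-0.061,"y":-0.04,"z":0.07,"rx":0,"ry":0,"rz":2.092,"jaw":0.05},{"x":-0.061,"y":-0.04,"z":0.07,"rx":0,"ry":0,"rz":2.092,"jaw":0.05}]' 25
python3 - <<'E'
from h import *
rows([((.4903,-.0889,.024),down(-.785))]); print(state()['joint_positions'].round(3))
E
```

```text
clock: 9.25
tool_pos: [0.4927, -0.0886, 0.0906]
tool_rot: [-3.14, -0.003, -0.785]
wrist_force: [0.3, -0.3, 0.1]
finger_gap: 0.531
[-0.0017  0.002   0.0666] [-0.002 -0.003  0.   ]
[-0.291  0.042  1.688  0.     1.408  0.494]
```

```bash
python3 -m pendant '[{"x":-0.001,"y":0.002,"z":0.025,"rx":0,"ry":0,"rz":0,"jaw":0.05},{"x":-0.001,"y":0.002,"z":0.045,"rx":0,"ry":0,"rz":0,"jaw":0.05},{"x":-0.001,"y":0.002,"z":0.058,"rx":0,"ry":0,"rz":0,"jaw":0.05},{"x":-0.001,"y":0.002,"z":0.064,"rx":0,"ry":0,"rz":0,"jaw":0.05},{"x":-0.001,"y":0.002,"z":0.066,"rx":0,"ry":0,"rz":0,"jaw":0.05},{"x":-0.001,"y":0.002,"z":0.066,"rx":0,"ry":0,"rz":0,"jaw":0.05},{"x":-0.001,"y":0.002,"z":0.066,"rx":0,"ry":0,"rz":0,"jaw":0.04}]' 25
python3 - <<'E'
from h import *
s=state();print(s['tool_pos'],s['wrist_force']);rows([((.4903,-.0889,.024),down(-.785))])
E
```

```text
clock: 9.95
tool_pos: [0.4903, -0.0892, 0.024]
tool_rot: [-3.141, -0.002, -0.785]
wrist_force: [-0.9, 0.3, -0.8]
finger_gap: 0.481
[ 0.49030242 -0.08921679  0.0240018 ] [-0.89202399  0.27782537 -0.84535266]
[-0.0002 -0.0002  0.    ] [-0.001 -0.002  0.   ]
```

Close in steps, so that the jaws centre on the bar gently.

```bash
python3 -m pendant '[{"x":0,"y":0,"z":0,"rx":0,"ry":0,"rz":0,"jaw":0.03},{"x":0,"y":0,"z":0,"rx":0,"ry":0,"rz":0,"jaw":0.022},{"x":0,"y":0,"z":0,"rx":0,"ry":0,"rz":0,"jaw":0.018},{"x":0,"y":0,"z":0,"rx":0,"ry":0,"rz":0,"jaw":0.01},{"x":0,"y":0,"z":0,"rx":0,"ry":0,"rz":0,"jaw":0.005},{"x":0,"y":0,"z":0,"rx":0,"ry":0,"rz":0,"jaw":0.005},{"x":0,"y":0,"z":0,"rx":0,"ry":0,"rz":0,"jaw":0.005}]' 45
python3 - <<'E'
from h import *
s=state();p=s['tool_pos'];print(s['wrist_force'],s['torque'],s['finger_gap']*94)
rows([(p+np.array([-.0487,-.0077,0]),down(-.785)),(p+np.array([-.0487,-.0077,0.0]),down(-.785)*Ro.identity())])
E
```

```text
clock: 10.65
tool_pos: [0.4896, -0.089, 0.0231]
tool_rot: [-3.141, -0.0, -0.785]
wrist_force: [-0.9, 0.2, 1.9]
finger_gap: 0.169
[-0.91565281  0.17838309  1.86701466] [-0.07050043  0.15370689 -0.07832154] 15.904071388448557
[-0.029   0.0399 -0.    ] [-0. -0. -0.]
[-0.029   0.0399 -0.    ] [-0. -0. -0.]
```

Gripped at 15.9 mm. Drawing the tray off flat, slowly.

```bash
python3 -m pendant '[{"x":-0.0015,"y":0.002,"z":0,"rx":0,"ry":0,"rz":0,"jaw":0.005},{"x":-0.004,"y":0.005,"z":0,"rx":0,"ry":0,"rz":0,"jaw":0.005},{"x":-0.007,"y":0.009,"z":0,"rx":0,"ry":0,"rz":0,"jaw":0.005},{"x":-0.010,"y":0.013,"z":0,"rx":0,"ry":0,"rz":0,"jaw":0.005},{"x":-0.013,"y":0.017,"z":0,"rx":0,"ry":0,"rz":0,"jaw":0.005},{"x":-0.016,"y":0.021,"z":0,"rx":0,"ry":0,"rz":0,"jaw":0.005},{"x":-0.019,"y":0.025,"z":0,"rx":0,"ry":0,"rz":0,"jaw":0.005},{"x":-0.022,"y":0.029,"z":0,"rx":0,"ry":0,"rz":0,"jaw":0.005},{"x":-0.025,"y":0.033,"z":0,"rx":0,"ry":0,"rz":0,"jaw":0.005},{"x":-0.028,"y":0.037,"z":0,"rx":0,"ry":0,"rz":0,"jaw":0.005},{"x":-0.030,"y":0.040,"z":0,"rx":0,"ry":0,"rz":0,"jaw":0.005},{"x":-0.0316,"y":0.0414,"z":0,"rx":0,"ry":0,"rz":0,"jaw":0.005},{"x":-0.0316,"y":0.0414,"z":0,"rx":0,"ry":0,"rz":0,"jaw":0.005},{"x":-0.0316,"y":0.0414,"z":0,"rx":0,"ry":0,"rz":0,"jaw":0.005}]' 45
python3 - <<'E'
from h import *
s=state();print(s['wrist_force'],s['joint_positions'].round(3))
# rotation: tip pivot in tool frame. tip is 198.5 mm from grip along tray -x
R=Ro.from_euler('xyz',s['tool_rot']);tx=np.array([-.7071,-.7071,0]);print('tray x in tool',R.inv().apply(tx),'grip z',s['tool_pos'][2])
h=s['tool_pos'][2]
ax=np.array([0,0,1.]); 
axis=np.cross(tx,[0,0,1]) # raises +x
print('axis tool',R.inv().apply(axis))
for a in np.arange(3,33,3):
    Q=Ro.from_rotvec(axis*np.radians(a)); v=tx*.1985+np.array([0,0,h]); d=Q.apply(v)-v; print(a,R.inv().apply(d).round(4),np.radians(a).round(3))
snap('top','t1')
E
```

```text
clock: 12.05
tool_pos: [0.4374, -0.0961, 0.0231]
tool_rot: [3.141, 0.001, -0.785]
wrist_force: [-1.1, -0.2, 4.6]
finger_gap: 0.163
[-1.06251509 -0.16285389  4.58763385] [-3.430e-01 -4.000e-03  1.881e+00 -1.000e-03  1.265e+00  4.430e-01]
tray x in tool [-3.94499902e-04  9.99989916e-01  9.12154571e-04] grip z 0.02309605207038204
axis tool [-9.99990196e-01 -3.94975231e-04  5.20978849e-04]
3 [-0.     -0.0015 -0.0104] 0.052
6 [-0.     -0.0035 -0.0206] 0.105
9 [-0.     -0.006  -0.0308] 0.157
12 [-0.     -0.0091 -0.0408] 0.209
15 [-0.     -0.0127 -0.0506] 0.262
18 [-0.     -0.0168 -0.0602] 0.314
21 [-0.     -0.0214 -0.0696] 0.367
24 [-0.     -0.0265 -0.0788] 0.419
27 [-0.     -0.032  -0.0876] 0.471
30 [-0.     -0.0381 -0.0962] 0.524
```

View pics/t1.png

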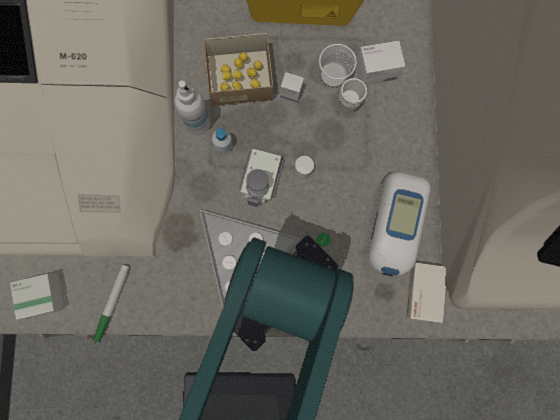

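The tray is clear of the dispenser, with its corner at (203,210), and the slide is home. Now I'll tilt about the tip, which stays on the worktop.

```bash
python3 -m pendant '[{"x":0,"y":-0.0007,"z":-0.0052,"rx":-0.026,"ry":0,"rz":0,"jaw":0.005},{"x":0,"y":-0.0015,"z":-0.0104,"rx":-0.052,"ry":0,"rz":0,"jaw":0.005},{"x":0,"y":-0.0025,"z":-0.0155,"rx":-0.078,"ry":0,"rz":0,"jaw":0.005},{"x":0,"y":-0.0035,"z":-0.0206,"rx":-0.105,"ry":0,"rz":0,"jaw":0.005},{"x":0,"y":-0.0047,"z":-0.0257,"rx":-0.131,"ry":0,"rz":0,"jaw":0.005},{"x":0,"y":-0.006,"z":-0.0308,"rx":-0.157,"ry":0,"rz":0,"jaw":0.005},{"x":0,"y":-0.0075,"z":-0.0358,"rx":-0.183,"ry":0,"rz":0,"jaw":0.005},{"x":0,"y":-0.0091,"z":-0.0408,"rx":-0.209,"ry":0,"rz":0,"jaw":0.005},{"x":0,"y":-0.0108,"z":-0.0457,"rx":-0.236,"ry":0,"rz":0,"jaw":0.005},{"x":0,"y":-0.0127,"z":-0.0506,"rx":-0.262,"ry":0,"rz":0,"jaw":0.005},{"x":0,"y":-0.0127,"z":-0.0506,"rx":-0.262,"ry":0,"rz":0,"jaw":0.005},{"x":0,"y":-0.0127,"z":-0.0506,"rx":-0.262,"ry":0,"rz":0,"jaw":0.005},{"x":0,"y":-0.0127,"z":-0.0506,"rx":-0.262,"ry":0,"rz":0,"jaw":0.005}]' 60
python3 - <<'E'
from h import *
s=state();print(s['wrist_force'],s['torque'],s['joint_positions'].round(3))
R=Ro.from_euler('xyz',s['tool_rot']);print(R.as_matrix()[:,2])
E
```

```text
clock: 13.4
tool_pos: [0.4466, -0.087, 0.0733]
tool_rot: [2.88, 0.0, -0.785]
wrist_force: [0.6, 0.4, -2.6]
finger_gap: 0.163
[ 0.59530422  0.42399527 -2.61269865] [ 0.09141338 -0.01636855 -0.0025999 ] [-0.163  0.086  1.702 -0.212  1.51   0.651]
[-0.18339346 -0.18297953 -0.96585989]
```

```bash
python3 -m pendant '[{"x":0,"y":-0.0007,"z":-0.0052,"rx":-0.026,"ry":0,"rz":0,"jaw":0.005},{"x":0,"y":-0.0015,"z":-0.0104,"rx":-0.052,"ry":0,"rz":0,"jaw":0.005},{"x":0,"y":-0.0025,"z":-0.0155,"rx":-0.078,"ry":0,"rz":0,"jaw":0.005},{"x":0,"y":-0.0035,"z":-0.0206,"rx":-0.105,"ry":0,"rz":0,"jaw":0.005},{"x":0,"y":-0.0047,"z":-0.0257,"rx":-0.131,"ry":0,"rz":0,"jaw":0.005},{"x":0,"y":-0.006,"z":-0.0308,"rx":-0.157,"ry":0,"rz":0,"jaw":0.005},{"x":0,"y":-0.0075,"z":-0.0358,"rx":-0.183,"ry":0,"rz":0,"jaw":0.005},{"x":0,"y":-0.0091,"z":-0.0408,"rx":-0.209,"ry":0,"rz":0,"jaw":0.005},{"x":0,"y":-0.0108,"z":-0.0457,"rx":-0.236,"ry":0,"rz":0,"jaw":0.005},{"x":0,"y":-0.0127,"z":-0.0506,"rx":-0.262,"ry":0,"rz":0,"jaw":0.005},{"x":0,"y":-0.0127,"z":-0.0506,"rx":-0.262,"ry":0,"rz":0,"jaw":0.005},{"x":0,"y":-0.0127,"z":-0.0506,"rx":-0.262,"ry":0,"rz":0,"jaw":0.005},{"x":0,"y":-0.0127,"z":-0.0506,"rx":-0.262,"ry":0,"rz":0,"jaw":0.005},{"x":0,"y":-0.0127,"z":-0.0506,"rx":-0.262,"ry":0,"rz":0,"jaw":0.005},{"x":0,"y":-0.0127,"z":-0.0506,"rx":-0.262,"ry":0,"rz":0,"jaw":0.005}]' 60
python3 - <<'E'
from h import *
s=state();print(s['wrist_force'],s['torque'],s['joint_positions'].round(3))
R=Ro.from_euler('xyz',s['tool_rot']);print(R.as_matrix()[:,2])
a=snap('top','t2')[0];b=snap('side','s2')[0]
f=lambda p,x,y,w,h,k:cv2.resize(p[y:y+h,x:x+w,::-1],None,fx=k,fy=k,interpolation=cv2.INTER_CUBIC)
cv2.imwrite('pics/c2.png',np.hstack([f(a,170,150,160,160,2.5),f(b,210,190,160,160,2.5)]))
E
```

```text
clock: 14.9
tool_pos: [0.4645, -0.0692, 0.1192]
tool_rot: [2.618, 0.0, -0.785]
wrist_force: [0.5, -0.6, -4.1]
finger_gap: 0.163
[ 0.49414842 -0.6004917  -4.08849305] [ 0.16602277 -0.10249588  0.03408278] [-0.015  0.236  1.502 -0.375  1.771  0.764]
[-0.35379428 -0.3537201  -0.86585894]
```

View pics/c2.png

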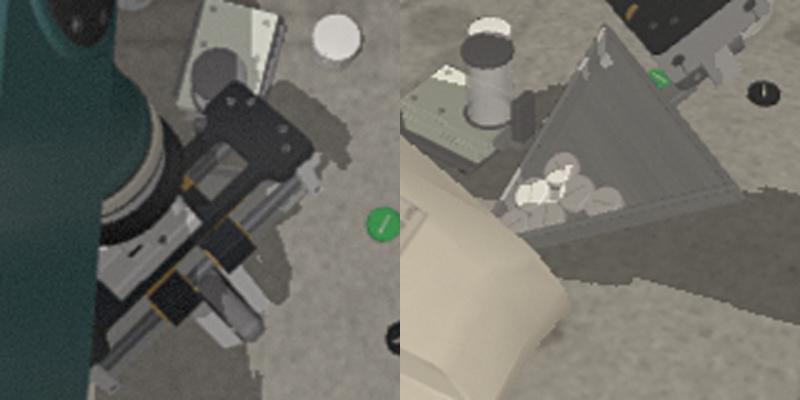

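The side crop shows all six tablets gathered towards the corner, but the machine hides the vertex itself. I'll rectify the wrist camera's view of the tray floor and find the tablets numerically.

```bash
cat >> h.py <<'E'
def tabs(f):
    "tablets in tray frame (mm, x from vertex along +x, y) from wrist picture f; tray frame from the tool pose"
    s=state();R=Ro.from_euler('xyz',s['tool_rot']).as_matrix();p=s['tool_pos']
    X=R[:,1];Z=-R[:,2];Y=np.cross(Z,X)          # tray axes
    c=load(f); V=p-X*.1925-Z*(.0231-.003)       # vertex on floor
    S=5; W=np.zeros((600,700),np.uint8); j,i=np.mgrid[:600,:700].astype(np.float32)
    xm=(i/S-10)/1000; ym=(j/S-60)/1000          # plane at tablet tops
    Q=V+xm[...,None]*X+ym[...,None]*Y+.007*Z
    q=Q@c['R'].T+c['t']; mp=np.dstack([c['fx']*q[...,0]/q[...,2]+c['cx'],c['fy']*q[...,1]/q[...,2]+c['cy']]).astype(np.float32)
    img=cv2.remap(c['p'],mp[...,0],mp[...,1],cv2.INTER_LINEAR)
    P=cloud(c); h=((P-V)@Z)*1000; H=cv2.remap(h.astype(np.float32),mp[...,0],mp[...,1],cv2.INTER_NEAREST)
    g=cv2.GaussianBlur(cv2.cvtColor(img,cv2.COLOR_RGB2GRAY),(0,0),2)
    C=cv2.HoughCircles(g,cv2.HOUGH_GRADIENT,1,100,param1=60,param2=14,minRadius=56,maxRadius=69)
    o=img[:,:,::-1].copy()
    for u,v,r in (C[0] if C is not None else []):
        cv2.circle(o,(int(u),int(v)),int(r),(0,0,255),1); hh=H[int(v)-25:int(v)+25,int(u)-25:int(u)+25]
        print((u/S-10).round(1),(v/S-60).round(1),'r',(r/S).round(1),'h',np.median(hh).round(1),hh.std().round(1))
    cv2.imwrite('pics/'+f+'r.png',o); return o
E
python3 - <<'E'
from h import *
snap('wrist','w5'); o=tabs('w5'); c=load('w5')['p'][:,:,::-1]
cv2.imwrite('pics/w5v.png',np.hstack([cv2.resize(c,(420,315)),cv2.resize(o,(367,315))]))
E
```

```text
69.7 -9.5 r 11.6 h 4.2 9.9
69.3 15.1 r 11.9 h 4.0 1.0
80.1 -31.7 r 11.4 h 4.2 9.9
```

View pics/w5v.png

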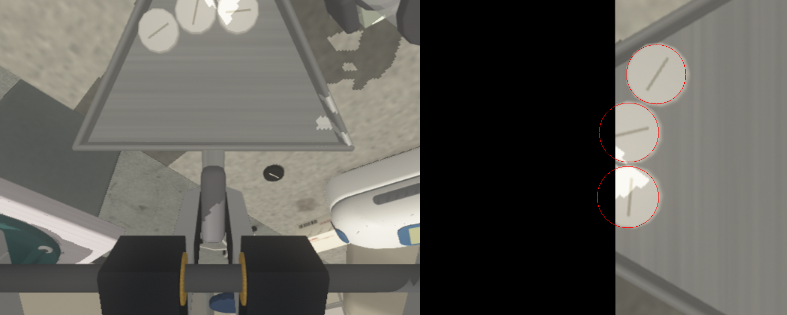

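The wrist view shows the back row at (69,15), (70,-9.5) and (80,-31.7) mm. The last is parked against the -y wall and the row isn't closed up. I'll move 20 mm further from the dispenser for clearance, then roll the tray with the -y wall up by 20° and back.

```bash
python3 -m pendant '[{"x":-0.002,"y":0.0018,"z":0.001,"rx":0,"ry":0,"rz":0,"jaw":0.005},{"x":-0.0045,"y":0.004,"z":0.0023,"rx":0,"ry":0,"rz":0,"jaw":0.005},{"x":-0.007,"y":0.0061,"z":0.0035,"rx":0,"ry":0,"rz":0,"jaw":0.005},{"x":-0.0095,"y":0.0082,"z":0.0047,"rx":0,"ry":0,"rz":0,"jaw":0.005},{"x":-0.012,"y":0.0104,"z":0.006,"rx":0,"ry":0,"rz":0,"jaw":0.005},{"x":-0.0141,"y":0.0122,"z":0.0071,"rx":0,"ry":0,"rz":0,"jaw":0.005},{"x":-0.0141,"y":0.0122,"z":0.0071,"rx":0,"ry":0,"rz":0,"jaw":0.005},{"x":-0.0141,"y":0.0122,"z":0.0071,"rx":0,"ry":0,"rz":0,"jaw":0.005}]' 60; python3 -m pendant '[{"x":0.0016,"y":0,"z":0,"rx":0,"ry":-0.07,"rz":0,"jaw":0.005},{"x":0.0032,"y":0,"z":0.0002,"rx":0,"ry":-0.14,"rz":0,"jaw":0.005},{"x":0.0048,"y":0,"z":0.0005,"rx":0,"ry":-0.21,"rz":0,"jaw":0.005},{"x":0.0064,"y":0,"z":0.0009,"rx":0,"ry":-0.28,"rz":0,"jaw":0.005},{"x":0.0079,"y":0,"z":0.0014,"rx":0,"ry":-0.35,"rz":0,"jaw":0.005},{"x":0.0079,"y":0,"z":0.0014,"rx":0,"ry":-0.35,"rz":0,"jaw":0.005},{"x":0.0079,"y":0,"z":0.0014,"rx":0,"ry":-0.35,"rz":0,"jaw":0.005},{"x":0.0079,"y":0,"z":0.0014,"rx":0,"ry":-0.35,"rz":0,"jaw":0.005},{"x":0.0079,"y":0,"z":0.0014,"rx":0,"ry":-0.35,"rz":0,"jaw":0.005},{"x":0.0079,"y":0,"z":0.0014,"rx":0,"ry":-0.35,"rz":0,"jaw":0.005},{"x":0.0064,"y":0,"z":0.0009,"rx":0,"ry":-0.28,"rz":0,"jaw":0.005},{"x":0.0048,"y":0,"z":0.0005,"rx":0,"ry":-0.21,"rz":0,"jaw":0.005},{"x":0.0032,"y":0,"z":0.0002,"rx":0,"ry":-0.14,"rz":0,"jaw":0.005},{"x":0.0016,"y":0,"z":0,"rx":0,"ry":-0.07,"rz":0,"jaw":0.005},{"x":0,"y":0,"z":0,"rx":0,"ry":0,"rz":0,"jaw":0.005},{"x":0,"y":0,"z":0,"rx":0,"ry":0,"rz":0,"jaw":0.005},{"x":0,"y":0,"z":0,"rx":0,"ry":0,"rz":0,"jaw":0.005},{"x":0,"y":0,"z":0,"rx":0,"ry":0,"rz":0,"jaw":0.005}]' 60
python3 - <<'E'
from h import *
s=state();print(s['wrist_force'],s['torque'],s['joint_positions'].round(3))
snap('wrist','w6'); tabs('w6'); snap('side','s6'); tabs('s6'); snap('top','t6')
E
```

```text
clock: 15.85
tool_pos: [0.4448, -0.0691, 0.1191]
tool_rot: [2.618, -0.0, -0.785]
wrist_force: [-0.3, 0.7, -2.8]
finger_gap: 0.166
clock: 17.65
tool_pos: [0.445, -0.0693, 0.1191]
tool_rot: [2.618, 0.001, -0.786]
wrist_force: [0.2, -0.2, -2.8]
finger_gap: 0.162
[ 0.20122546 -0.23309426 -2.84634101] [ 0.16004245 -0.07098627  0.00612277] [-0.015  0.196  1.551 -0.374  1.764  0.767]
66.7 25.1 r 11.6 h 3.9 15.4
```

Run:
```python
from h import *
for f in('w6r','s6r'):
    g=cv2.cvtColor(cv2.imread(f'pics/{f}.png'),cv2.COLOR_BGR2GRAY); g=cv2.resize(g,None,fx=.12,fy=.08,interpolation=cv2.INTER_AREA)
    print(f,'col=1.67mm from -10, row=2.5mm from -60')
    for r in g[:,:]: print(' '.join('%2d'%(v//10) for v in r[:64]))
```

```text
w6r col=1.67mm from -10, row=2.5mm from -60
 0  0  0  0  0  0  0  0  0  0  0  0  0  0  0  0  0  0  0  0  0  0  0  0  0  0  0  0  0  0  0  0  0  0  0  0  0  0  0  0  0  0  0  0  5 15 15 14 15 16 16 16 15 15 15 14 15 15 15 14 14 13 12 12
 0  0  0  0  0  0  0  0  0  0  0  0  0  0  0  0  0  0  0  0  0  0  0  0  0  0  0  0  0  0  0  0  0  0  0  0  0  0  0  0  0  0  0  0  5 15 15 15 15 15 15 15 15 15 15 15 15 14 13 12 12 11 10 10
 0  0  0  0  0  0  0  0  0  0  0  0  0  0  0  0  0  0  0  0  0  0  0  0  0  0  0  0  0  0  0  0  0  0  0  0  0  0  0  0  0  0  0  0  6 15 15 16 16 16 16 15 15 15 15 14 12 12 12 11 10  9  9 10
 0  0  0  0  0  0  0  0  0  0  0  0  0  0  0  0  0  0  0  0  0  0  0  0  0  0  0  0  0  0  0  0  0  0  0  0  0  0  0  0  0  0  0  0  6 16 15 15 15 15 15 15 14 13 12 12 11 10 10  9  9 10 12 13
 0  0  0  0  0  0  0  0  0  0  0  0  0  0  0  0  0  0  0  0  0  0  0  0  0  0  0  0  0  0  0  0  0  0  0  0  0  0  0  0  0  0  0  0  6 15 15 15 15 15 13 12 12 12 11 10  9  9 10 11 12 13 13 13
 0  0  0  0  0  0  0  0  0  0  0  0  0  0  0  0  0  0  0  0  0  0  0  0  0  0  0  0  0  0  0  0 
[... 16719 characters left out ...]
9  9  9  9  9  9  9  9  9  9  9  9  9  9  9  9  9  9  9  9  9  9  9  9  9  9  9  9  9  9 10 11 11 10 10 10 10 10 10 10 10 10
16 16 15 15 15 14 11  9  9  9  9  9  9  9  9  9  9  9  9  9  9  9  9  9  9  9  9  9  8  8  8  8  9  9  9  9  9  9  9  9  9  9  9  9  9  9  9  9  9  9  8  9 10 12 11 11 11 11 10 10 10 10 10 10
16 15 15 15 15 13 10  9  9  9  9  9  9  9  9  9  9  9  9  9  9  9  9  9  9  9  9  9  8  8  8  9  9  9  9  9  9  9  9  9  9  9  9  9  9  9  9  9  9  8  8  9 11 13 12 11 10 10 11 11 10 10 10 10
16 15 15 15 14 11  9  9  9  9  9  9  9  9  9  9  9  9  9  9  9  9  9  9  9  9  9  9  9  8  8  9  9  9  9  9  9  9  9  9  9  9  9  9  9  9  9  9  9  8  9  9 12 12 10 10  9  9 10 10 10 10 11 10
```

After the roll, the back row reads y ≈ -24.5, 0 and +25 mm, with all three rear edges level at about 78 mm. That is closed up. I'll take one last look to confirm the rest of the scene.

Run:
```python
from h import *
a=load('w6')['p'][:,:,::-1];b=load('s6')['p'][190:350,210:370,::-1];t=load('t6')['p'][110:270,170:330,::-1]
k=lambda i,w,h:cv2.resize(i,(w,h),interpolation=cv2.INTER_CUBIC)
top=np.hstack([k(a,400,300),k(b,400,300)]); bot=np.hstack([k(cv2.imread('pics/s6r.png'),400,300),k(t,400,300)])
cv2.imwrite('pics/fin.png',np.vstack([top,bot]))
```

```text
(no output)
```

View pics/fin.png

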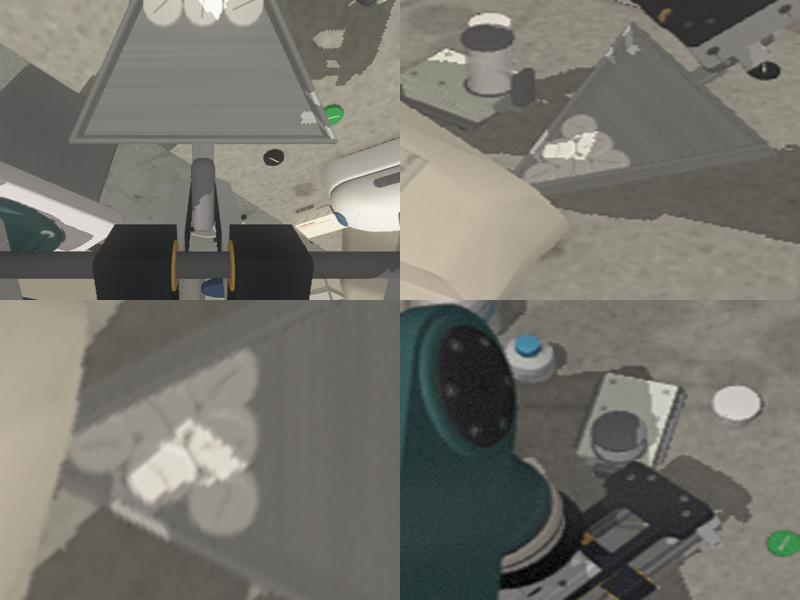

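The final picture shows the 1-2-3 triangle closed into the corner, lying flat. The slide is home and the jar and bottle are where they were. Handing in.

Run:
```python
from h import *
s=state();print(s['clock'],abs(s['dq']).max(),s['finger_gap']*94); print(job.hand_in())
```

```text
17.8 0.0028412883984827732 15.55675956030253
the job is handed in; nothing more can be done
None
```

The job is done and handed in at 17.8 s of the 54 s allowed. The arm is still holding the tray by its grip, tilted 30° with the tip at the worktop, and all six tablets are in the counting corner.

- **Dispenser:** I pulled the slide once to its stop, 40 mm out, where the force rose with no more travel. The sixth tablet dropped into the tray, and the slide sprang home when released.
- **Tray:** I drew it off flat, about 48 mm along the pull direction and 20 mm to the right, then raised the grip side to 30°. One tablet parked against a side wall, so I moved the tray 20 mm clear and rolled it 20° and back to free it.
- **Last checks:** The back row reads y ≈ -24.5, 0 and +25 mm, with its rear edges level. The flattened side view shows rows of 1, 2 and 3. The pictures show the slide home and the jar and bottle standing, with nothing seen spilled. The arm was at rest, and the jaws read 15.6 mm on the 16 mm bar.
- **Not fully checked:** The final check of the two front rows is by eye, from the side view only. The automatic circle finder picked up one back-row tablet and none in the side view. I read the other positions from brightness, and they agree to about 2 mm.

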